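Press the badge in the desk badge die

ROBOT

A 6-joint arm with a two-finger parallel gripper is mounted at the origin on the work surface. World frame = base frame: x ahead of the robot, y to its left, z up, the work surface at z = 0. Lengths are in m, angles in rad, forces in N, time in s.
With the tool pointing down it reaches from about 0.35 to 0.975 m from the base axis. Payload 4.9 kg.
Tool frame: the origin (TCP) lies at the very end of the fingers, on their centre line; the grasp point (between the pads) lies 19 mm behind it; x points along the fingers, z is the direction in which the jaws open and shut, and the axes are right-handed (so a half turn about x gives the same grasp; the last joint's range is limited). The gripper opens to 85 mm and grips with 20 to 120 N. Pads are 22 mm wide; open, the fingers measure 114 mm over their backs; the gripper's body (76 mm by 85 mm) begins 54 mm behind the grasp point. The pads swing forward as they close: fully open they stand 13 mm farther back than shut.
Start: joints at [1.103, 0.053, 1.613, -0, 1.476, -0.119], TCP at [0.214, 0.587, 0.193] pointing down, gripper open.
Joint ranges: [-3.01, 3.01], [-1.01, 2.22], [0.06, 2.58], [-1.02, 4.17], [0.09, 2.62], [-3.14, 3.14]. Speed limits (rad/s): [2.57, 2.57, 3.14, 3.14, 3.14, 3.14].

INTERFACE

Orientations are given as a unit quaternion [w, x, y, z].
In Python, from plant import manip, vision, job gives the robot as it stands.
- The arm moves only by the tool servo_tool, never from a script. Its arguments are lists of equal length, an entry for each row: "twist": the turn, a rotation vector about the world's x, y, z in rad, a list of three; "xyz": the shift along the world's x, y, z in cm, a list of three; "fingers": the opening, from 0 (shut) to 1 (fully open). In form: {"twist": [[wx, wy, wz], ...], "xyz": [[x, y, z], ...], "fingers": [fingers, ...]}. A call has 1 to 8 rows; each row shifts and turns the commanded pose from where the row before left it; what a row does not reach is not made up. A row lasts 1/8 s, in which the tool goes at most 62.5 mm and 10.7 degrees, less where a joint would pass 70% of its speed; a pose out of reach is approached as far as the arm can. A call with a gripper value outside its range is refused whole. The fingers move at their own pace and stop on an object; the grip force is fixed at half the most. Time passes only in rows, so rows that do not move let the fingers close. It gives the time, the measured TCP pose, the force and the opening at its end, in the units of the state.
- manip.state(): the state, without advancing time (a new reading comes with each control period).
- vision.grab_frame(name): name is "scene" or "top" or "wrist"; returns the picture (420x560x3 uint8, red, green, blue); there is no depth.
- vision.get_calibration(name): a dict with "camera_matrix" (3x3 intrinsics, pixels), "origin" and "orientation" of the camera in the world; the wrist camera has in their place "mount" (4x4, takes a point from camera to tool coordinates, whose origin is the TCP and whose axes are the tool frame's). Camera axes: x right, y up, looking along -z (the intrinsics and any distortion apply to the point x, -y, -z); pixel columns grow to the right and rows downward; lengths in m; the calibration is good to about 2 mm. A picture is of the moment at which its call begins: read the wrist's pose just before it. get_calibration takes no time and is no camera call.
- job.job_done(): hands the job in, once; it reports no verdict.
Trained networks look in the newest picture that a camera, given by its name, has taken for a name from the list of things; names that differ only in an ending like _2 or _b are one class to them, and where a whole thing is asked for, a point or a joint stands for the part that bears it (a point fixed in the world has none). Each returns a list of dicts, best first, with "score" (0 to 1); they miss things now and then, are a little off and sometimes report something else, mostly with a low value. They report only what shows in the picture. A call takes as long as a camera call. They do not tell look-alikes from the thing itself.
- vision.spot_in(camera, label): "extent" ([centre column, centre row, width, height] in pixels, round what is visible of it).
The state is a dict: "time": time; "joint_pos": joint angles; "joint_vel": joint speeds; "joint_efforts": joint torques, N m; "tool_pos": TCP position; "tool_rot": TCP orientation; "contact_force": force on the tool from outside, world axes, zero at the start; "ft_torque": the same for the moment, N m; "gripper_width": opening from 0.0 (shut) to 1.0 (fully open).
Only numpy, scipy, OpenCV 4.12 (cv2) and the standard library are available. Lean on these libraries where they do the work, as an engineer would, in place of code of your own. Each camera call takes 0.05 s, during which the arm holds its last target.

TASK

Take the hand tamper out of its dock, set it square and centred on the badge in the die, and press straight down, firmly but gently, until the sprung plate bottoms out level; keep it bottomed for about two seconds. Then lift the tamper out and put it back standing in its dock. Leave the other desk things alone.

Things in the scene. Friction and masses are not known exactly. Their poses are not given: they have to be found in the camera images.
- tamper_mid (a point): Hand tamper, 78 mm tall, about 0.32 kg: a flat square steel base 52 x 52 x 20 mm with an upright square dark-wood handle 28 x 28 mm, 58 mm long, centred on it (sides parallel to the base's). This point is its centre, half-way up: 39 mm above the flat underside, 19 mm above the top of the base, on the handle; the handle's top is 39 mm above it. z points up, x and y are square to its sides (the four sides are alike).
- dock: Black plastic dock, a shallow open square tray fixed to the desk: 78 x 78 mm outside, walls 7 mm thick and 14 mm high. Inside it is 64 x 64 mm with its floor 7 mm above the desk. Origin: centre of its underside, on the desk. x and y are square to its walls.
- die: Badge die fixed to the desk: dark steel base 130 x 130 x 20 mm carrying a grey square well, 70 x 70 mm inside, walls 8 mm thick, rim 46 mm above the desk. Origin: centre of its underside, on the desk, below the centre of the well. x and y are square to the walls. Under the plate, out of sight, are four springs and a flat seat on firm rubber, which gives only 1 mm for 16 N.
- plate: Steel sprung plate 66 x 66 x 8 mm lying loose in the well, 2 mm of play each side, with a flat white badge 50 x 50 x 2 mm fixed on top. Origin: centre of its underside, 36 mm above the desk at the start. z up. It begins to sink at about 3 N of added push; each further mm takes 0.44 N. It bottoms on its seat after 3 to 13 mm, different each time and not measured, so at 4 to 8.5 N.
- badge_top (a point): Centre of the badge's flat top face, 10 mm above the plate's origin and, at the start, flush with the well's rim. Only the steep rise of force (16 N per mm) tells that the plate has bottomed. Then it should bear on the seat with at least 4 N (12 to 18 N in all on the badge is right); over 25 N dents the badge. Let go, it springs back up.
- tape_dispenser: Bystander: red tape dispenser, 150 x 55 x 90 mm, 0.7 kg. Origin: centre of its underside.
- stapler: Bystander: black stapler, 135 x 36 x 60 mm. Origin: centre of its underside.
- pen_cup: Bystander: square grey pen cup, 75 x 75 x 100 mm, pens up to 145 mm high. Origin: centre of its underside.
Mind the look-alikes: they are no part of the job. What is shaped like the part that bears tamper_mid but orange or purple is not meant.

How it is judged:
By the outcome, as a careful person would: the job done as asked, in the order asked, and still so for the second after the job is handed in, with the robot touching nothing.
It also fails if it takes over 61 s, if anything falls off the work surface, if the arm or the gripper's body presses on something with over 40 N, if the wrist force passes 120 N, or if a joint passes its speed limit or range.

## Working session

There is one attempt and no reset: what is moved stays moved. The work goes in short steps, Python scripts to look and compute and a tool call to move; the robot and the scene stay as the last step left them, time stands still between calls to the robot, and variables do not carry over. Pictures are saved under pics/ and viewed, and the job is handed in when it is done.

Besides the shell and the picture viewer there is one more tool, called after "Request:" as name(argument=value, ...) on one line, values as JSON. servo_tool: Moves the arm, as the interface text tells. Its arguments: {"type":"object","properties":{"twist":{"type":"array","items":{"type":"array","items":{"type":"number"}}},"xyz":{"type":"array","items":{"type":"array","items":{"type":"number"}}},"fingers":{"type":"array","items":{"type":"number"}}},"required":["twist","xyz","fingers"]}

```bash
ls; mkdir -p pics; python3 - <<'E'
from plant import manip, vision, job
import cv2
for n in ("scene","top","wrist"):
    im=vision.grab_frame(n); cv2.imwrite(f"pics/{n}0.png",im[:,:,::-1])
    c=vision.get_calibration(n); print(n,c)
    for l in ("tamper_mid","dock","die","plate","badge_top"):
        print(l,[(round(d["score"],2),[round(v) for v in d["extent"]]) for d in vision.spot_in(n,l)])
print(manip.state())
E
```

```text
pics
scene {'camera_matrix': array([[380.00684173,   0.        , 281.90032614],
       [  0.        , 380.00684173, 204.37969909],
       [  0.        ,   0.        ,   1.        ]]), 'origin': array([0.94385604, 0.43807956, 0.89753292]), 'orientation': array([0.27573519, 0.07965868, 0.26617858, 0.920203  ])}
tamper_mid [(0.97, [321, 294, 32, 31]), (0.9, [371, 284, 28, 34]), (0.65, [294, 248, 22, 32]), (0.62, [345, 246, 30, 35])]
dock [(0.82, [346, 251, 41, 37])]
die [(0.87, [272, 160, 61, 48])]
plate [(0.73, [273, 150, 36, 22])]
badge_top [(0.56, [271, 153, 35, 23])]
top {'camera_matrix': array([[409.12100665,   0.        , 283.78326644],
       [  0.        , 409.12100665, 211.50164591],
       [  0.        ,   0.        ,   1.        ]]), 'origin': array([ 0.51209141, -0.01645096,  1.14532963]), 'orientation': array([ 0.71252539,  0.05387809, -0.03699977, -0.69859555])}
tamper_mid [(0.91, [250, 198, 18, 22]), (0.85, [187, 236, 25, 28]), (0.78, [205, 196, 21, 22]), (0.7, [225, 239, 18, 20]), (0.63, [121, 264, 50, 38])]
dock [(0.62, [227, 239, 35, 30])]
die [(0.71, [354, 244, 56, 54
[... 662 characters left out ...]
ime': 0.9, 'joint_pos': array([ 1.10299491e+00,  5.26744089e-02,  1.61290415e+00, -1.66816739e-06,
        1.47601553e+00, -1.19017040e-01]), 'joint_vel': array([ 8.70852615e-04,  1.92444554e-04,  9.91935498e-05, -2.13636866e-04,
        8.54582436e-04,  4.90966319e-04]), 'joint_efforts': array([ 1.06113050e-03, -3.93686485e+01, -3.70462525e+01,  5.08478729e-05,
        2.61656278e-04, -1.01152580e-05]), 'tool_pos': array([0.21359611, 0.58734204, 0.19341697]), 'tool_rot': array([ 0.57917068, -0.40566211,  0.57917102,  0.40566059]), 'contact_force': array([-0.29227155,  0.03123194,  0.50497269]), 'ft_torque': array([-0.02476686,  0.05116485, -0.04353403]), 'gripper_width': 1.0039592924909795}
```

View pics/scene0.png

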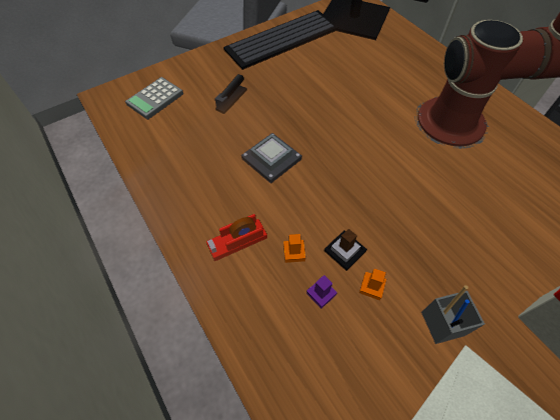

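View pics/top0.png

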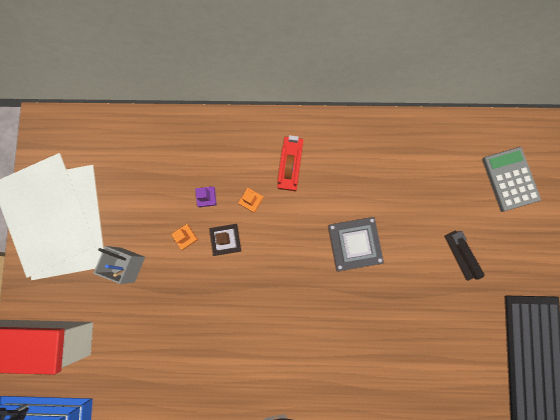

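```bash
python3 - <<'E'
import cv2,numpy as np
a=cv2.imread("pics/scene0.png")[220:325,265:400]; b=cv2.imread("pics/top0.png")[170:275,140:275]
a=cv2.resize(a,None,fx=3,fy=3,interpolation=cv2.INTER_CUBIC); b=cv2.resize(b,None,fx=3,fy=3,interpolation=cv2.INTER_CUBIC)
cv2.imwrite("pics/crop0.png",np.hstack([a[:, :400],b[:, :400]]))
E
```

```text
(no output)
```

View pics/crop0.png

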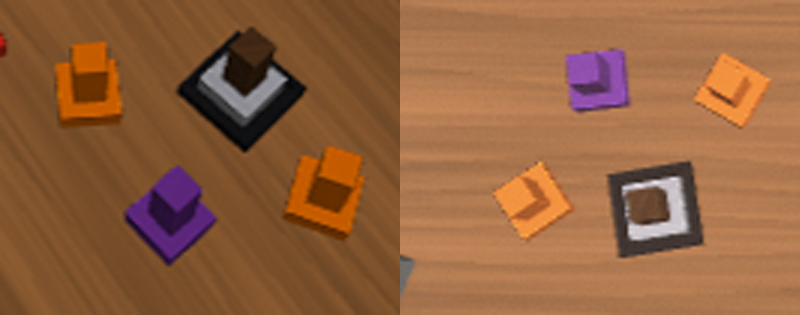

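The candidates in the top image are orange (187,236), orange (250,198), purple (205,196), and the dark wood and steel one standing in the black dock at (225,239). The last one is the tamper, and the close crop confirms it. The die is at (356,244).

```bash
cat > h.py <<'E'
import numpy as np, cv2
from scipy.spatial.transform import Rotation as R
from plant import manip, vision, job
def Rq(q): return R.from_quat([q[1],q[2],q[3],q[0]]).as_matrix()
def cam(n,st=None):
    c=vision.get_calibration(n)
    if n!="wrist": return c["camera_matrix"],Rq(c["orientation"]),np.array(c["origin"])
    st=st or manip.state(); T=Rq(st["tool_rot"]); M=c["mount"]
    return c["camera_matrix"],T@M[:3,:3],T@M[:3,3]+st["tool_pos"]
def back(C,uv,z):
    K,Rm,o=C; uv=np.atleast_2d(uv).astype(float)
    d=np.c_[(uv[:,0]-K[0,2])/K[0,0],-(uv[:,1]-K[1,2])/K[1,1],-np.ones(len(uv))]@Rm.T
    return o+d*((z-o[2])/d[:,2])[:,None]
def proj(C,P):
    K,Rm,o=C; p=(np.atleast_2d(P)-o)@Rm
    return np.c_[K[0,2]+K[0,0]*p[:,0]/-p[:,2],K[1,2]+K[1,1]*p[:,1]/p[:,2]]
def rect(C,mask,z):
    n,l,s,_=cv2.connectedComponentsWithStats(mask.astype(np.uint8)); k=1+np.argmax(s[1:,4])
    c,_=cv2.findContours((l==k).astype(np.uint8),cv2.RETR_EXTERNAL,cv2.CHAIN_APPROX_NONE)
    W=back(C,c[0][:,0,:],z)[:,:2]
    r=cv2.minAreaRect((W*1000).astype(np.float32)); return r
E
python3 - <<'E'
from h import *
C=cam("top"); im=cv2.cvtColor(cv2.imread("pics/top0.png"),cv2.COLOR_BGR2HSV)
print(im[228,212],im[239,240],im[227,352], im[244,358],im[230,340])
def m(x0,y0,x1,y1,f):
    M=np.zeros(im.shape[:2],bool); s=im[y0:y1,x0:x1]; M[y0:y1,x0:x1]=f(s); return M
print("dock",rect(C,m(205,220,246,260,lambda s:(s[...,1]<90)|(s[...,2]<80)),.014))
print("base",rect(C,m(212,227,240,252,lambda s:(s[...,2]>110)&(s[...,1]<60)),.027))
print("die",rect(C,m(322,210,392,276,lambda s:s[...,1]<90),.02))
print("badge",rect(C,m(335,225,375,262,lambda s:(s[...,2]>170)&(s[...,1]<60)),.046))
print(back(C,[187,236],.04),back(C,[205,196],.04),back(C,[120,264],.05),back(C,[290,165],.05))
st=manip.state();print(Rq(st["tool_rot"]).round(3))
for z in(.3,): print(proj(cam("wrist"),[[.21,.587,0]]))
E
```

```text
[ 8 59 65] [ 13 139 167] [168  13  98] [ 26   8 222] [105   7 147]
dock ((577.411865234375, 174.31204223632812), (76.83860778808594, 76.82058715820312), 10.669349670410156)
base ((577.256591796875, 172.0051727294922), (51.99601364135742, 54.6590690612793), 10.59349250793457)
die ((572.5702514648438, -185.6613311767578), (129.073974609375, 129.59658813476562), 11.139248847961426)
badge ((571.505126953125, -183.9716796875), (64.66704559326172, 65.5430908203125), 11.022924423217773)
[[0.58284716 0.27322241 0.04      ]] [[0.69382175 0.22914186 0.04      ]] [[0.50363299 0.44726268 0.05      ]] [[ 0.78225741 -0.00305064  0.05      ]]
[[ 0.    -0.94   0.342]
 [-0.     0.342  0.94 ]
 [-1.    -0.    -0.   ]]
[[281.44470118 176.27601225]]
```

Request:
servo_tool(twist=[[0,0,-0.0862],[0,0,-0.0862],[0,0,-0.0862],[0,0,-0.0862],[0,0,-0.0862],[0,0,-0.0862],[0,0,-0.0862],[0,0,-0.0862]], xyz=[[3.0,-3.4,0.5],[3.0,-3.4,0.5],[3.0,-3.4,0.5],[3.0,-3.4,0.5],[3.0,-3.4,0.5],[3.0,-3.4,0.5],[3.0,-3.4,0.5],[3.0,-3.4,0.5]], fingers=[1,1,1,1,1,1,1,1])

```text
time: 1.9
tool_pos: [0.4545, 0.3142, 0.2338]
tool_rot: [0.683, -0.185, 0.682, 0.185]
contact_force: [0.9, 1.2, 0.8]
gripper_width: 1.007
```

Request:
servo_tool(twist=[[0,0,-0.0862],[0,0,-0.0862],[0,0,-0.0862],[0,0,-0.0862],[0,0,0]], xyz=[[3.0,-3.4,0],[3.0,-3.4,0],[3.0,-3.4,0],[3.0,-3.4,0],[0,0,0]], fingers=[1,1,1,1,1])

```text
time: 2.52
tool_pos: [0.575, 0.1771, 0.2331]
tool_rot: [0.704, -0.065, 0.704, 0.065]
contact_force: [-0.7, 0.6, -0.5]
gripper_width: 0.997
```

```bash
python3 - <<'E'
from h import *
st=manip.state(); print(st["time"],st["tool_pos"],Rq(st["tool_rot"]).round(3),st["contact_force"],st["joint_pos"])
im=vision.grab_frame("wrist"); cv2.imwrite("pics/w1.png",im[:,:,::-1])
for l in ("tamper_mid","dock"):
    print(l,[(round(d["score"],2),[round(v) for v in d["extent"]]) for d in vision.spot_in("wrist",l)])
E
```

```text
2.525 [0.57496677 0.17709185 0.23311415] [[-0.    -0.183  0.983]
 [-0.     0.983  0.183]
 [-1.    -0.    -0.   ]] [-0.68921085  0.59267123 -0.51081844] [ 1.75327648e-01 -2.26322924e-02  1.62314101e+00 -3.62365417e-04
  1.54138541e+00 -8.33450388e-03]
tamper_mid [(0.96, [355, 246, 57, 64]), (0.83, [394, 150, 54, 47]), (0.58, [307, 83, 59, 61])]
dock [(0.58, [283, 176, 65, 62]), (0.57, [375, 322, 40, 58])]
```

View pics/w1.png

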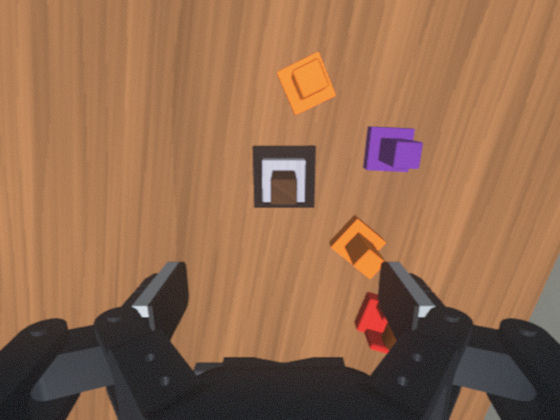

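The view shows the wood tamper in the dock at (284,178). The orange ones are at (307,83) and (358,246), and the purple one is at (394,150).

```bash
python3 - <<'E'
from h import *
C=cam("wrist"); b=cv2.imread("pics/w1.png"); im=cv2.cvtColor(b,cv2.COLOR_BGR2HSV)
cv2.imwrite("pics/w1c.png",cv2.resize(b[140:215,245:325],None,fx=7,fy=7,interpolation=cv2.INTER_NEAREST))
def m(x0,y0,x1,y1,f):
    M=np.zeros(im.shape[:2],bool); s=im[y0:y1,x0:x1]; M[y0:y1,x0:x1]=f(s); return M
print("dock",rect(C,m(246,140,322,214,lambda s:(s[...,2]<75)|(s[...,1]<90)),.014))
print("base",rect(C,m(250,150,320,206,lambda s:(s[...,2]>110)&(s[...,1]<60)),.027))
for u in range(264,306,1): pass
print(im[192,262:306].tolist()); print(im[150:214,284].tolist())
E
```

```text
dock ((574.536865234375, 178.33786010742188), (76.38141632080078, 76.05152893066406), 10.815454483032227)
base ((574.50244140625, 175.52978515625), (52.7548942565918, 53.12480545043945), 10.814489364624023)
[[130, 16, 144], [126, 21, 195], [120, 18, 216], [122, 17, 219], [122, 15, 218], [126, 18, 223], [120, 15, 218], [124, 20, 217], [135, 15, 171], [6, 54, 119], [11, 119, 103], [11, 112, 105], [12, 119, 105], [12, 109, 103], [11, 116, 103], [9, 107, 107], [13, 121, 101], [11, 112, 107], [11, 118, 104], [11, 117, 105], [11, 109, 110], [11, 107, 107], [11, 110, 109], [12, 122, 109], [12, 112, 116], [13, 120, 113], [13, 126, 115], [12, 120, 115], [11, 114, 114], [12, 117, 111], [11, 115, 111], [12, 123, 108], [13, 118, 108], [10, 95, 107], [175, 24, 125], [128, 16, 179], [116, 21, 211], [122, 18, 214], [122, 18, 216], [124, 18, 216], [116, 16, 217], [122, 19, 216], [120, 20, 170], [150, 16, 97]]
[[2, 52, 69], [15, 49, 63], [9, 49, 73], [4, 54, 66], [4, 60, 68], [2, 56, 59], [5, 45, 68], [177, 30, 77], [167, 17, 105], [125, 11, 134], [127, 18, 186], [120, 15, 218], [120, 15, 221], [120, 14, 220], [120, 12, 221], [120, 15, 220], [116, 16, 221], [122, 16, 221], [122, 16, 221], [122, 18, 211], [135, 11, 145], [9, 47, 87], [11, 95, 75], [9, 108, 71], [12, 89, 77], [11, 86, 71], [12, 102, 70], [4, 76, 74], [9, 94, 81], [10, 115, 89], [11, 113, 104], [11, 112, 112], [12, 113, 111], [10, 107, 112], [12, 112, 112], [12, 119, 107], [12, 113, 111], [12, 120, 108], [12, 121, 112], [11, 120, 113], [12, 121, 114], [11, 118, 115], [11, 110, 109], [13, 111, 110], [11, 113, 106], [12, 114, 105], [11, 113, 108], [12, 114, 105], [10, 118, 106], [13, 115, 109], [12, 119, 105], [12, 113, 111], [12, 116, 112], [12, 123, 102], [11, 93, 96], [9, 59, 73], [11, 54, 66], [12, 109, 112], [12, 125, 175], [14, 130, 185], [13, 130, 183], [13, 130, 185], [12, 128, 181], [13, 129, 182]]
```

View pics/w1c.png

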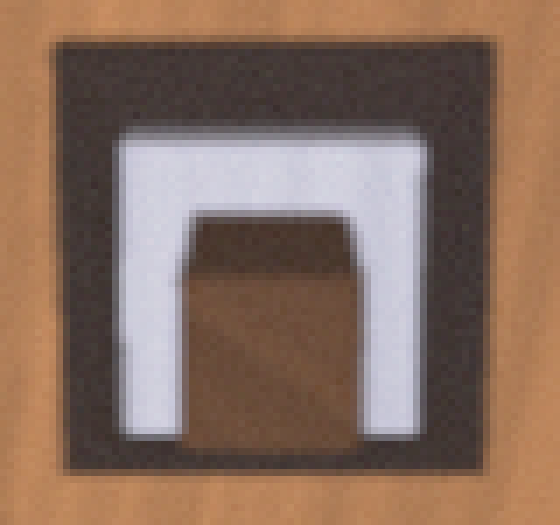

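```bash
python3 - <<'E'
from h import *
C=cam("wrist")
print(back(C,[[283.2,192.2],[271,192],[295.6,192],[283.2,179.3],[283.2,204.7]],.085)*1000)
E
```

```text
[[574.51221522 174.67558034  85.        ]
 [561.94142145 172.49222695  85.        ]
 [587.20784896 177.31897891  85.        ]
 [571.94561894 188.09816554  85.        ]
 [577.05506236 161.3771965   85.        ]]
```

Request:
servo_tool(twist=[[0,0,0.0045],[0,0,0],[0,0,0],[0,0,0]], xyz=[[0,-0.1,-4.5],[0,-0.1,-4.5],[0,0,-4.0],[0,0,0]], fingers=[1,1,1,1])

```text
time: 3.18
tool_pos: [0.5697, 0.1779, 0.0993]
tool_rot: [0.701, -0.069, 0.707, 0.068]
contact_force: [-0.5, -0.0, 0.5]
gripper_width: 1.0
```

```bash
python3 - <<'E'
from h import *
st=manip.state(); print(st["time"],st["tool_pos"],Rq(st["tool_rot"]).round(4)[:,2],st["contact_force"])
im=vision.grab_frame("wrist"); cv2.imwrite("pics/w2.png",im[:,:,::-1])
E
```

```text
3.175 [0.56974391 0.17789846 0.09932095] [ 0.9812  0.1929 -0.0082] [-0.49498873 -0.02732539  0.51684421]
```

View pics/w2.png

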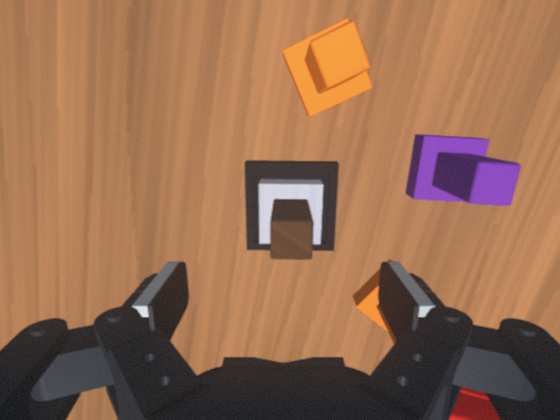

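Request:
servo_tool(twist=[[0,0,0],[0,0,0]], xyz=[[0,0,0],[0,0,0]], fingers=[1,1])

```text
time: 3.48
tool_pos: [0.5752, 0.1779, 0.1062]
tool_rot: [0.705, -0.068, 0.702, 0.068]
contact_force: [0.5, 0.2, 0.4]
gripper_width: 0.998
```

```bash
python3 - <<'E'
from h import *
st=manip.state(); print(st["time"],st["tool_pos"],Rq(st["tool_rot"]).round(4),st["contact_force"],st["joint_vel"].round(3))
im=vision.grab_frame("wrist"); cv2.imwrite("pics/w3.png",im[:,:,::-1])
E
```

```text
3.475 [0.57518682 0.17788326 0.10620724] [[ 4.300e-03 -1.913e-01  9.815e-01]
 [ 8.000e-04  9.815e-01  1.913e-01]
 [-1.000e+00 -0.000e+00  4.400e-03]] [0.48916693 0.1653033  0.42799638] [-0.005  0.005  0.009  0.001 -0.001 -0.001]
```

```bash
cat >> h.py <<'E'
def meas(f,top=True):
    C=cam("wrist"); im=cv2.cvtColor(cv2.imread(f),cv2.COLOR_BGR2HSV); return C,im
E
python3 - <<'E'
from h import *
b=cv2.imread("pics/w3.png"); cv2.imwrite("pics/w3c.png",cv2.resize(b[145:275,230:350],None,fx=4.6,fy=4.6,interpolation=cv2.INTER_NEAREST))
im=cv2.cvtColor(b,cv2.COLOR_BGR2HSV); C=cam("wrist")
M=np.zeros(im.shape[:2],bool); s=im[150:262,235:350]; M[150:262,235:350]=(s[...,2]>110)&(s[...,1]<60)
print("base",rect(C,M,.027))
M[:]=0; M[150:262,235:350]=(s[...,2]<75)|(s[...,1]<90)
print("dock",rect(C,M,.014)); print(proj(C,[[.575,.175,.085]]))
E
```

```text
base ((575.61328125, 173.8351287841797), (52.42223358154297, 54.847755432128906), 10.42314338684082)
dock ((576.021728515625, 175.2421417236328), (76.81964111328125, 77.77671813964844), 10.870243072509766)
[[281.94860107 231.33439546]]
```

View pics/w3c.png

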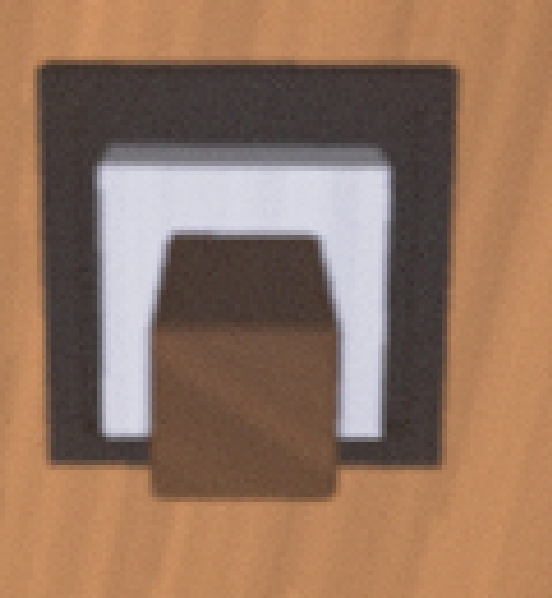

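Request:
servo_tool(twist=[[-0.0008,0.0043,0],[0,0,0],[0,0,0],[0,0,0],[0,0,0],[0,0,0]], xyz=[[0.0,-0.5,0],[0,0,-1.7],[0,0,-1.7],[0,0,-1.7],[0,0,-1.7],[0,0,0]], fingers=[1,1,1,1,1,1])

```text
time: 4.28
tool_pos: [0.5717, 0.1721, 0.0327]
tool_rot: [0.701, -0.068, 0.707, 0.068]
contact_force: [-0.4, -0.3, -1.3]
gripper_width: 0.999
```

```bash
python3 - <<'E'
from h import *
st=manip.state(); print(st["time"],st["tool_pos"],Rq(st["tool_rot"]).round(4),st["contact_force"],st["joint_vel"].round(3))
im=vision.grab_frame("wrist"); cv2.imwrite("pics/w4.png",im[:,:,::-1])
E
```

```text
4.275 [0.57173638 0.17207931 0.03267766] [[-8.800e-03 -1.910e-01  9.816e-01]
 [-1.500e-03  9.816e-01  1.909e-01]
 [-1.000e+00  2.000e-04 -9.000e-03]] [-0.43765341 -0.33809858 -1.29310395] [ 0.    -0.025 -0.031  0.003  0.008 -0.001]
```

View pics/w4.png

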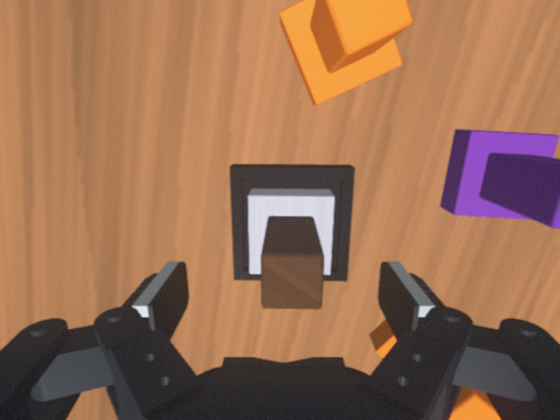

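Request:
servo_tool(twist=[[0,0,0],[0,0,0],[0,0,0]], xyz=[[0,0,0],[0,0,0],[0,0,0]], fingers=[1,1,1])

```text
time: 4.7
tool_pos: [0.5741, 0.1725, 0.0361]
tool_rot: [0.703, -0.068, 0.705, 0.068]
contact_force: [-0.7, -0.2, -0.6]
gripper_width: 1.001
```

```bash
python3 - <<'E'
from h import *
st=manip.state(); print(st["time"],st["tool_pos"],Rq(st["tool_rot"]).round(4),st["contact_force"],st["joint_vel"].round(3))
im=vision.grab_frame("wrist"); cv2.imwrite("pics/w5.png",im[:,:,::-1])
C=cam("wrist"); print(proj(C,[[.575,.173,.085]]), proj(C,[st["tool_pos"]]))
cv2.imwrite("pics/w5c.png",im[150:350,120:450,::-1].repeat(2,0).repeat(2,1))
E
```

```text
4.7 [0.57407277 0.17247503 0.03611367] [[-3.100e-03 -1.910e-01  9.816e-01]
 [-6.000e-04  9.816e-01  1.910e-01]
 [-1.000e+00  0.000e+00 -3.200e-03]] [-0.6875594  -0.22692823 -0.57884232] [-0.001  0.003  0.003 -0.001 -0.001  0.001]
[[284.89909566 277.62153706]] [[282.99674256 238.96224957]]
```

View pics/w5c.png

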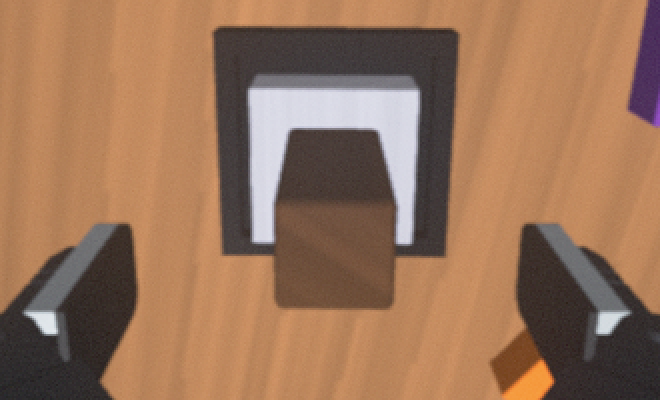

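Request:
servo_tool(twist=[[0.0006,-0.0031,0],[0,0,0],[0,0,0],[0,0,0],[0,0,0],[0,0,0],[0,0,0],[0,0,0]], xyz=[[0.18,0.07,0.2],[0,0,0],[0,0,0],[0,0,0],[0,0,0],[0,0,0],[0,0,0],[0,0,0]], fingers=[1,1,0.5,0.4,0.3,0,0,0])

```text
time: 5.75
tool_pos: [0.5759, 0.1731, 0.0377]
tool_rot: [0.704, -0.068, 0.704, 0.068]
contact_force: [2.4, -0.3, 0.3]
gripper_width: 0.305
```

```bash
python3 - <<'E'
from h import *
st=manip.state(); print(st["time"],st["tool_pos"],Rq(st["tool_rot"]).round(4),st["contact_force"],st["ft_torque"],st["gripper_width"])
im=vision.grab_frame("wrist"); cv2.imwrite("pics/w6.png",im[:,:,::-1])
E
```

```text
5.75 [0.57585012 0.17311617 0.03773524] [[-2.000e-04 -1.909e-01  9.816e-01]
 [-0.000e+00  9.816e-01  1.909e-01]
 [-1.000e+00  0.000e+00 -2.000e-04]] [ 2.40963178 -0.31649886  0.26968166] [ 0.08441449 -0.29391756 -0.00462163] 0.3049958960636065
```

View pics/w6.png

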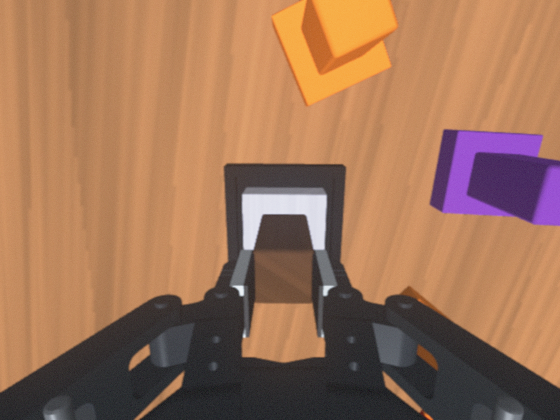

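Request:
servo_tool(twist=[[0,0,0],[0,0,0],[0,0,0],[0,0,0],[0,0,0],[0,0,0],[0,0,0],[0,0,0]], xyz=[[0,0,0],[0,0,0],[0,0,1.0],[0,0,2.0],[0,0,3.0],[0,0,3.0],[0,0,2.0],[0,0,0]], fingers=[0,0,0,0,0,0,0,0])

```text
time: 6.8
tool_pos: [0.5767, 0.1733, 0.1501]
tool_rot: [0.705, -0.068, 0.703, 0.068]
contact_force: [0.1, -0.3, -2.3]
gripper_width: 0.303
```

Request:
servo_tool(twist=[[0,0,0],[0,0,0],[0,0,0],[0,0,0],[0,0,0],[0,0,0],[0,0,0],[0,0,0]], xyz=[[0,-2,0],[0,-4,0],[0,-5,0],[0,-5,0],[0,-5,0],[0,-5,0],[0,-4,0],[0,-2,0]], fingers=[0,0,0,0,0,0,0,0])

```text
time: 7.8
tool_pos: [0.5737, -0.1493, 0.1455]
tool_rot: [0.702, -0.066, 0.705, 0.067]
contact_force: [-0.3, -0.2, -2.5]
gripper_width: 0.302
```

```bash
python3 - <<'E'
from h import *
st=manip.state(); print(st["time"],st["tool_pos"],Rq(st["tool_rot"]).round(4),st["contact_force"],st["ft_torque"],st["gripper_width"])
im=vision.grab_frame("wrist"); cv2.imwrite("pics/w7.png",im[:,:,::-1])
im=vision.grab_frame("top"); cv2.imwrite("pics/top7.png",im[:,:,::-1])
E
```

```text
7.8 [ 0.57373761 -0.14930211  0.14548901] [[-4.400e-03 -1.882e-01  9.821e-01]
 [ 7.000e-04  9.821e-01  1.882e-01]
 [-1.000e+00  1.500e-03 -4.200e-03]] [-0.2745432  -0.18549762 -2.506073  ] [ 0.01937315 -0.0273137   0.01910126] 0.30201829825200427
```

View pics/w7.png

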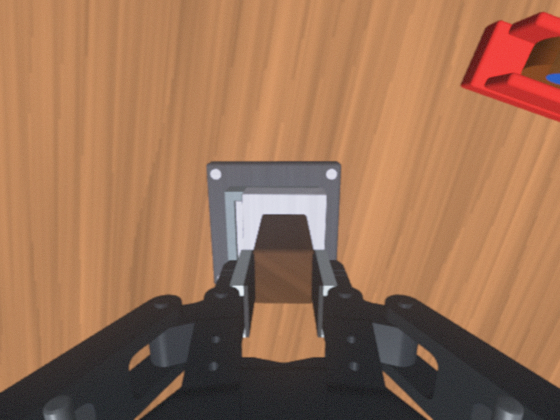

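Request:
servo_tool(twist=[[0,0,0],[0,0,0],[0,0,0],[0,0,0],[0,0,0],[0,0,0]], xyz=[[0,-3,0],[0,-4,0],[0,-4,0],[0,-1,0],[0,0,0],[0,0,0]], fingers=[0,0,0,0,0,0])

```text
time: 8.65
tool_pos: [0.5755, -0.2653, 0.1471]
tool_rot: [0.703, -0.068, 0.704, 0.069]
contact_force: [-0.9, 0.5, -2.8]
gripper_width: 0.303
```

```bash
python3 - <<'E'
from h import *
st=manip.state(); print(st["time"],st["tool_pos"],Rq(st["tool_rot"]).round(4),st["contact_force"],st["ft_torque"],st["gripper_width"])
im=vision.grab_frame("wrist"); cv2.imwrite("pics/w8.png",im[:,:,::-1])
cv2.imwrite("pics/w8c.png",cv2.resize(im[10:330,160:400,::-1],None,fx=1.8,fy=1.8,interpolation=cv2.INTER_CUBIC))
E
```

```text
8.65 [ 0.57547165 -0.26527923  0.14706143] [[-1.700e-03 -1.925e-01  9.813e-01]
 [ 8.000e-04  9.813e-01  1.925e-01]
 [-1.000e+00  1.100e-03 -1.500e-03]] [-0.86917412  0.54257779 -2.76133317] [-0.04074289  0.01576898 -0.02021445] 0.30343995479895924
```

View pics/w8c.png

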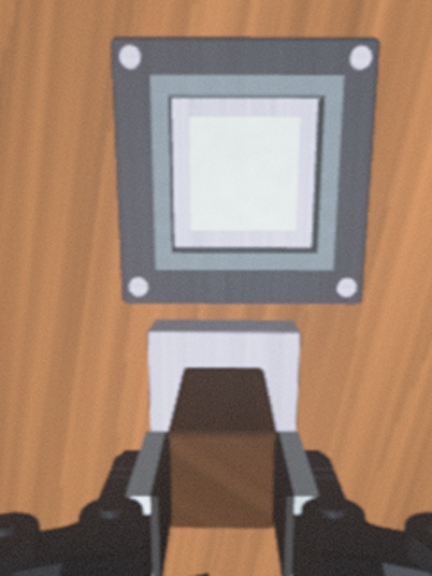

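```bash
python3 - <<'E'
from h import *
b=cv2.imread("pics/w8.png"); im=cv2.cvtColor(b,cv2.COLOR_BGR2HSV); st=manip.state(); C=cam("wrist",st)
print(im[105,295],im[105,260],im[60,290],im[105,248],im[105,220])
def m(x0,y0,x1,y1,f):
    M=np.zeros(im.shape[:2],bool); s=im[y0:y1,x0:x1]; M[y0:y1,x0:x1]=f(s); return M
A={}
for n,z,box,f in [("die",.02,(210,20,380,182),lambda s:s[...,1]<75),
 ("well",.046,(230,40,365,172),lambda s:(s[...,2]>125)&(s[...,1]<75)),
 ("plate",.044,(245,55,345,155),lambda s:(s[...,2]>185)),
 ("badge",.046,(245,55,345,155),lambda s:(s[...,2]>210)&(((s[...,0]<110)|(s[...,0]>160))))]:
    M=m(*box,f); M=cv2.morphologyEx(M.astype(np.uint8),cv2.MORPH_OPEN,np.ones((3,3)))
    print(n,rect(C,M,z))
T=Rq(st["tool_rot"]);p=st["tool_pos"]
def tool(uv,depth):
    z=p[2]-depth; return ((back(C,uv,z)-p)@T).round(4)
print("base back corners",tool([[243.3,194.4],[325.6,194.4]],.0107))
print("handle top",tool([[254.4,250.6],[312.8,250.6],[254.4,301.7],[312.8,301.7]],-.0473))
E
```

```text
[ 95   7 235] [120  13 230] [103  36 179] [104  32 184] [ 13 128 182]
die ((571.1608276367188, -187.30349731445312), (128.3168182373047, 127.6009521484375), 11.10344409942627)
well ((571.1725463867188, -187.16900634765625), (87.57656860351562, 86.61111450195312), 11.106805801391602)
plate ((570.224365234375, -186.41468811035156), (66.11602783203125, 64.76056671142578), 11.109207153320312)
badge ((570.266357421875, -186.42616271972656), (50.3489990234375, 49.23642349243164), 11.110962867736816)
base back corners [[ 0.0108  0.0248 -0.0241]
 [ 0.0107  0.0248  0.0261]]
handle top [[-0.0473  0.0128 -0.0126]
 [-0.0473  0.0128  0.0134]
 [-0.0473 -0.013  -0.0133]
 [-0.0473 -0.013   0.0141]]
```

Request:
servo_tool(twist=[[-0.0008,-0.0017,0],[0,0,0],[0,0,0],[0,0,0],[0,0,0],[0,0,0],[0,0,0],[0,0,0]], xyz=[[-0.2,2,0],[-0.2,3,0],[-0.2,2.4,0],[0,0.5,-1],[0,0,-2.0],[0,0,-2.0],[0,0,-0.7],[0,0,0]], fingers=[0,0,0,0,0,0,0,0])

```text
time: 9.7
tool_pos: [0.5686, -0.1881, 0.0889]
tool_rot: [0.703, -0.068, 0.704, 0.068]
contact_force: [0.0, -0.2, -2.0]
gripper_width: 0.301
```

Request:
servo_tool(twist=[[0,0,0],[0,0,0],[0,0,0]], xyz=[[0,0,0],[0,0,0],[0,0,0]], fingers=[0,0,0])

```text
time: 10.07
tool_pos: [0.5698, -0.1881, 0.0911]
tool_rot: [0.704, -0.068, 0.703, 0.067]
contact_force: [0.2, -0.2, -2.2]
gripper_width: 0.307
```

```bash
python3 - <<'E'
from h import *
st=manip.state(); print(st["time"],st["tool_pos"],Rq(st["tool_rot"]).round(4),st["contact_force"],st["ft_torque"],st["gripper_width"],st["joint_vel"].round(3))
im=vision.grab_frame("wrist"); cv2.imwrite("pics/w9.png",im[:,:,::-1])
cv2.imwrite("pics/w9c.png",cv2.resize(im[120:330,180:390,::-1],None,fx=2.8,fy=2.8,interpolation=cv2.INTER_CUBIC))
im=vision.grab_frame("scene"); cv2.imwrite("pics/s9c.png",cv2.resize(im[80:200,210:340,::-1],None,fx=4,fy=4,interpolation=cv2.INTER_CUBIC))
E
```

```text
10.075 [ 0.56980239 -0.18814813  0.09110854] [[ 0.0016 -0.1909  0.9816]
 [-0.0015  0.9816  0.1909]
 [-1.     -0.0018  0.0013]] [ 0.16679849 -0.16783364 -2.24815014] [ 0.03176134 -0.02189691  0.0069779 ] 0.3072730839903358 [ 0.002  0.     0.005 -0.     0.002  0.001]
```

View pics/w9c.png

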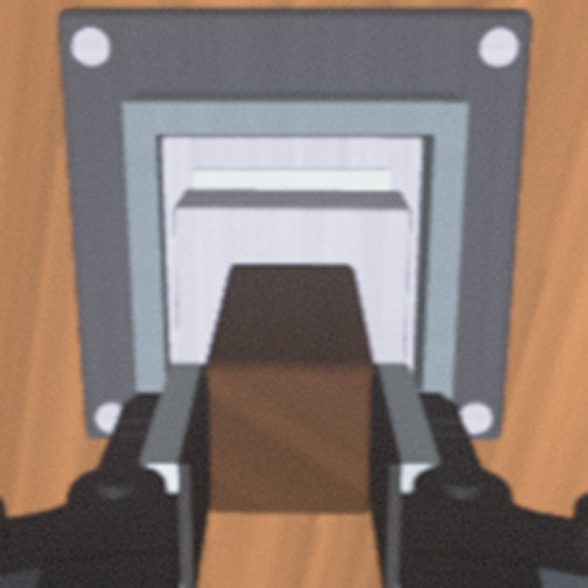

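View pics/s9c.png

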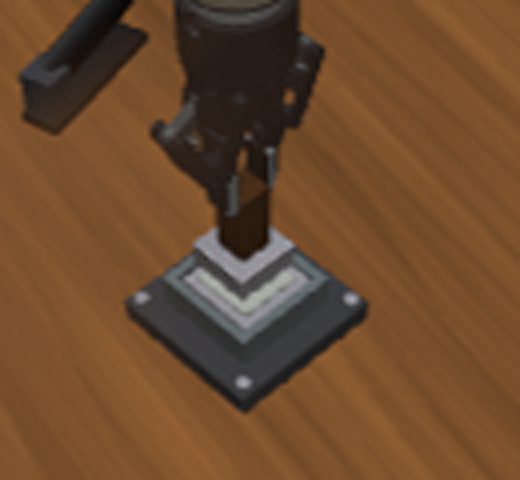

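```bash
python3 - <<'E'
from h import *
st=manip.state(); C=cam("wrist",st); T=Rq(st["tool_rot"]);p=st["tool_pos"]
def tool(uv,z): return ((back(C,uv,z)-p)@T*1000).round(2)
print("badge back",tool([[248.6,180],[319.6,180]],.046))
print("well outer back",tool([[180+122/2.8,120+102/2.8],[180+469/2.8,120+102/2.8]],.046))
print("plate back",tool([[180+162/2.8,120+137/2.8],[180+424/2.8,120+137/2.8]],.044))
print("base top back",tool([[243.6,193.9],[326.4,193.9]],p[2]-.0107))
print("base bot back",tool([[180+188/2.8,120+190/2.8],[180+402/2.8,120+190/2.8]],p[2]-.0307))
E
```

```text
badge back [[ 44.76  27.23 -24.24]
 [ 44.81  27.24  26.07]]
well outer back [[ 44.73  43.82 -41.13]
 [ 44.8   43.84  44.92]]
plate back [[ 46.75  34.79 -31.83]
 [ 46.8   34.81  34.43]]
base top back [[ 10.64  25.13 -23.85]
 [ 10.69  25.14  26.53]]
base bot back [[ 30.64  24.58 -23.85]
 [ 30.69  24.59  27.26]]
```

Request:
servo_tool(twist=[[0.0015,0.0016,0.002],[0,0,0],[0,0,0],[0,0,0],[0,0,0],[0,0,0],[0,0,0]], xyz=[[-0.08,0.23,-0.2],[0,0,-0.4],[0,0,-0.4],[0,0,0],[0,0,0],[0,0,0],[0,0,0]], fingers=[0,0,0,0,0,0,0])

```text
time: 11.05
tool_pos: [0.5687, -0.1857, 0.0806]
tool_rot: [0.704, -0.068, 0.704, 0.069]
contact_force: [0.1, 0.5, -2.9]
gripper_width: 0.31
```

```bash
python3 - <<'E'
from h import *
st=manip.state(); print(st["time"],st["tool_pos"],Rq(st["tool_rot"]).round(4),st["contact_force"],st["ft_torque"],st["gripper_width"],st["joint_vel"].round(3))
im=vision.grab_frame("wrist"); cv2.imwrite("pics/w10.png",im[:,:,::-1])
cv2.imwrite("pics/w10c.png",cv2.resize(im[120:330,180:390,::-1],None,fx=2.8,fy=2.8,interpolation=cv2.INTER_CUBIC))
E
```

```text
11.05 [ 0.5687297  -0.1856945   0.08060808] [[-8.000e-04 -1.929e-01  9.812e-01]
 [ 4.000e-04  9.812e-01  1.929e-01]
 [-1.000e+00  5.000e-04 -7.000e-04]] [ 0.14979879  0.48180395 -2.89209715] [ 0.00338168  0.07099865 -0.04381158] 0.3098492108995966 [ 0.002  0.     0.002  0.    -0.002 -0.001]
```

View pics/w10c.png

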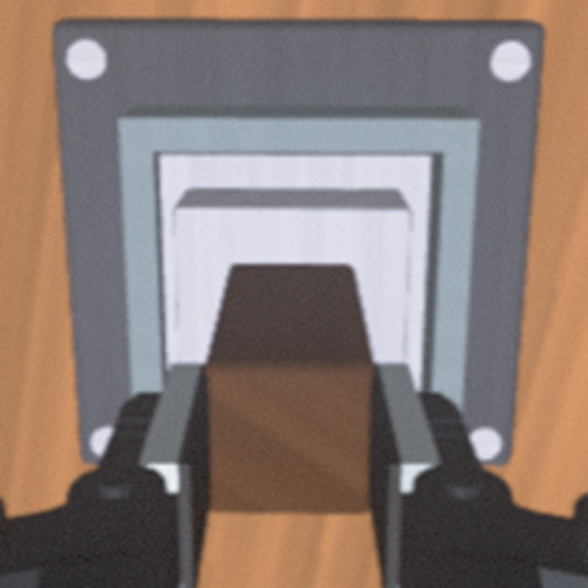

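```bash
python3 - <<'E'
from h import *
st=manip.state(); C=cam("wrist",st); T=Rq(st["tool_rot"]);p=st["tool_pos"]
def tool(uv,z): return ((back(C,uv,z)-p)@T*1000).round(2)
f=lambda a,b:[180+a/2.8,120+b/2.8]
print("well outer back",tool([f(118,118),f(480,118)],.046))
print("plate back",tool([f(159,154),f(434,154)],.044))
print("base top back",tool([f(177,207),f(411,207)],p[2]-.0107))
print("base bot back",tool([f(187,189.5),f(403,189.5)],p[2]-.0307))
E
```

```text
well outer back [[ 34.61  41.21 -40.42]
 [ 34.54  41.24  45.7 ]]
plate back [[ 36.6   32.22 -31.29]
 [ 36.54  32.25  35.47]]
base top back [[ 10.73  25.09 -24.1 ]
 [ 10.69  25.12  26.77]]
base bot back [[ 30.73  24.68 -24.09]
 [ 30.69  24.71  27.5 ]]
```

Request:
servo_tool(twist=[[-0.0004,-0.0008,0],[0,0,0],[0,0,0],[0,0,0],[0,0,0],[0,0,0]], xyz=[[0.05,0,-0.2],[0,0,-0.1],[0,0,-0.1],[0,0,-0.1],[0,0,0],[0,0,0]], fingers=[0,0,0,0,0,0])

```text
time: 11.85
tool_pos: [0.5691, -0.1857, 0.0756]
tool_rot: [0.704, -0.068, 0.704, 0.069]
contact_force: [-1.1, 0.1, -0.0]
gripper_width: 0.304
```

```bash
cat > s.py <<'E'
from h import *
st=manip.state(); print(st["time"],(st["tool_pos"]*1000).round(2),Rq(st["tool_rot"]).round(4)[:,0],st["contact_force"].round(2),st["ft_torque"].round(3))
E
python3 s.py
```

```text
11.85 [ 569.09 -185.73   75.61] [-4.e-04 -0.e+00 -1.e+00] [-1.1   0.13 -0.03] [0.056 0.275 0.018]
```

Request:
servo_tool(twist=[[0,0,0],[0,0,0],[0,0,0]], xyz=[[0,0,-0.1],[0,0,-0.1],[0,0,0]], fingers=[0,0,0])

```text
time: 12.22
tool_pos: [0.5691, -0.1857, 0.0734]
tool_rot: [0.704, -0.069, 0.704, 0.069]
contact_force: [-1.4, 0.5, 0.6]
gripper_width: 0.306
```

Request:
servo_tool(twist=[[0,0,0],[0,0,0]], xyz=[[0,0,-0.05],[0,0,0]], fingers=[0,0])

```text
time: 12.48
tool_pos: [0.5691, -0.1857, 0.073]
tool_rot: [0.704, -0.069, 0.704, 0.069]
contact_force: [-1.0, -0.6, -0.0]
gripper_width: 0.306
```

Request:
servo_tool(twist=[[0,0,0],[0,0,0]], xyz=[[0,0,-0.05],[0,0,0]], fingers=[0,0])

```text
time: 12.72
tool_pos: [0.5691, -0.1857, 0.0725]
tool_rot: [0.704, -0.068, 0.704, 0.068]
contact_force: [-0.9, 0.4, 0.8]
gripper_width: 0.308
```

Request:
servo_tool(twist=[[0,0,0],[0,0,0]], xyz=[[0,0,-0.05],[0,0,0]], fingers=[0,0])

```text
time: 12.98
tool_pos: [0.5691, -0.1857, 0.0719]
tool_rot: [0.704, -0.068, 0.704, 0.069]
contact_force: [-1.2, 0.4, 1.4]
gripper_width: 0.306
```

Request:
servo_tool(twist=[[0,0,0],[0,0,0]], xyz=[[0,0,-0.03],[0,0,0]], fingers=[0,0])

```text
time: 13.22
tool_pos: [0.5691, -0.1857, 0.0717]
tool_rot: [0.704, -0.068, 0.704, 0.069]
contact_force: [-1.2, 0.5, 1.0]
gripper_width: 0.309
```

Request:
servo_tool(twist=[[0,0,0],[0,0,0]], xyz=[[0,0,-0.05],[0,0,0]], fingers=[0,0])

```text
time: 13.48
tool_pos: [0.5691, -0.1857, 0.0711]
tool_rot: [0.704, -0.068, 0.704, 0.069]
contact_force: [-1.6, 0.5, 1.8]
gripper_width: 0.304
```

Request:
servo_tool(twist=[[0,0,0],[0,0,0]], xyz=[[0,0,-0.05],[0,0,0]], fingers=[0,0])

```text
time: 13.72
tool_pos: [0.5691, -0.1857, 0.0706]
tool_rot: [0.704, -0.068, 0.704, 0.069]
contact_force: [-0.9, 0.9, 3.0]
gripper_width: 0.307
```

Request:
servo_tool(twist=[[0,0,0],[0,0,0]], xyz=[[0,0,-0.05],[0,0,0]], fingers=[0,0])

```text
time: 13.98
tool_pos: [0.5691, -0.1857, 0.0701]
tool_rot: [0.704, -0.068, 0.704, 0.069]
contact_force: [-1.5, 0.5, 1.2]
gripper_width: 0.305
```

Request:
servo_tool(twist=[[0,0,0],[0,0,0]], xyz=[[0,0,-0.05],[0,0,0]], fingers=[0,0])

```text
time: 14.22
tool_pos: [0.5692, -0.1857, 0.0696]
tool_rot: [0.704, -0.068, 0.704, 0.069]
contact_force: [-1.6, -0.4, 2.9]
gripper_width: 0.304
```

Request:
servo_tool(twist=[[0,0,0],[0,0,0]], xyz=[[0,0,-0.05],[0,0,0]], fingers=[0,0])

```text
time: 14.48
tool_pos: [0.5691, -0.1857, 0.0691]
tool_rot: [0.704, -0.068, 0.704, 0.069]
contact_force: [-0.9, 0.2, 2.5]
gripper_width: 0.305
```

Request:
servo_tool(twist=[[0,0,0],[0,0,0]], xyz=[[0,0,-0.05],[0,0,0]], fingers=[0,0])

```text
time: 14.72
tool_pos: [0.5691, -0.1857, 0.0686]
tool_rot: [0.704, -0.068, 0.704, 0.069]
contact_force: [-1.8, 0.6, 3.1]
gripper_width: 0.303
```

Request:
servo_tool(twist=[[0,0,0],[0,0,0]], xyz=[[0,0,-0.03],[0,0,0]], fingers=[0,0])

```text
time: 14.98
tool_pos: [0.5692, -0.1857, 0.0684]
tool_rot: [0.704, -0.068, 0.704, 0.069]
contact_force: [-1.4, 0.2, 3.2]
gripper_width: 0.307
```

Request:
servo_tool(twist=[[0,0,0],[0,0,0]], xyz=[[0,0,-0.05],[0,0,0]], fingers=[0,0])

```text
time: 15.22
tool_pos: [0.5691, -0.1856, 0.0678]
tool_rot: [0.704, -0.068, 0.704, 0.069]
contact_force: [-2.4, -1.1, 3.0]
gripper_width: 0.301
```

Request:
servo_tool(twist=[[0,0,0],[0,0,0]], xyz=[[0,0,-0.03],[0,0,0]], fingers=[0,0])

```text
time: 15.48
tool_pos: [0.5692, -0.1857, 0.0676]
tool_rot: [0.704, -0.068, 0.704, 0.069]
contact_force: [-1.2, -0.5, 3.7]
gripper_width: 0.301
```

Request:
servo_tool(twist=[[0,0,0],[0,0,0]], xyz=[[0,0,-0.05],[0,0,0]], fingers=[0,0])

```text
time: 15.72
tool_pos: [0.5691, -0.1857, 0.067]
tool_rot: [0.704, -0.068, 0.704, 0.069]
contact_force: [-1.5, -0.2, 2.8]
gripper_width: 0.308
```

Request:
servo_tool(twist=[[0,0,0],[0,0,0]], xyz=[[0,0,-0.03],[0,0,0]], fingers=[0,0])

```text
time: 15.98
tool_pos: [0.5691, -0.1857, 0.0667]
tool_rot: [0.704, -0.068, 0.704, 0.069]
contact_force: [-1.9, 0.4, 3.2]
gripper_width: 0.305
```

Request:
servo_tool(twist=[[0,0,0],[0,0,0]], xyz=[[0,0,-0.05],[0,0,0]], fingers=[0,0])

```text
time: 16.23
tool_pos: [0.5692, -0.1857, 0.0662]
tool_rot: [0.704, -0.068, 0.704, 0.069]
contact_force: [-2.1, 0.2, 3.8]
gripper_width: 0.309
```

Request:
servo_tool(twist=[[0,0,0],[0,0,0]], xyz=[[0,0,-0.03],[0,0,0]], fingers=[0,0])

```text
time: 16.48
tool_pos: [0.5691, -0.1857, 0.0659]
tool_rot: [0.704, -0.068, 0.704, 0.069]
contact_force: [-1.6, 0.5, 4.9]
gripper_width: 0.308
```

Request:
servo_tool(twist=[[0,0,0],[0,0,0]], xyz=[[0,0,-0.04],[0,0,0]], fingers=[0,0])

```text
time: 16.73
tool_pos: [0.5691, -0.1857, 0.0655]
tool_rot: [0.704, -0.068, 0.704, 0.069]
contact_force: [-2.2, -0.5, 4.3]
gripper_width: 0.307
```

Request:
servo_tool(twist=[[0,0,0],[0,0,0]], xyz=[[0,0,-0.03],[0,0,0]], fingers=[0,0])

```text
time: 16.98
tool_pos: [0.5691, -0.1857, 0.0652]
tool_rot: [0.704, -0.068, 0.704, 0.069]
contact_force: [-1.9, 0.8, 4.3]
gripper_width: 0.305
```

Request:
servo_tool(twist=[[0,0,0],[0,0,0]], xyz=[[0,0,-0.04],[0,0,0]], fingers=[0,0])

```text
time: 17.23
tool_pos: [0.5692, -0.1857, 0.0648]
tool_rot: [0.704, -0.068, 0.704, 0.069]
contact_force: [-1.2, 0.3, 4.4]
gripper_width: 0.303
```

Request:
servo_tool(twist=[[0,0,0],[0,0,0]], xyz=[[0,0,-0.03],[0,0,0]], fingers=[0,0])

```text
time: 17.48
tool_pos: [0.5691, -0.1857, 0.0645]
tool_rot: [0.704, -0.068, 0.704, 0.069]
contact_force: [-0.9, 0.2, 4.3]
gripper_width: 0.307
```

Request:
servo_tool(twist=[[0,0,0],[0,0,0]], xyz=[[0,0,-0.04],[0,0,0]], fingers=[0,0])

```text
time: 17.73
tool_pos: [0.5691, -0.1857, 0.0641]
tool_rot: [0.704, -0.068, 0.704, 0.069]
contact_force: [-2.3, 0.3, 4.7]
gripper_width: 0.304
```

Request:
servo_tool(twist=[[0,0,0],[0,0,0]], xyz=[[0,0,-0.03],[0,0,0]], fingers=[0,0])

```text
time: 17.98
tool_pos: [0.5691, -0.1857, 0.0638]
tool_rot: [0.704, -0.068, 0.704, 0.069]
contact_force: [-1.0, -0.3, 5.3]
gripper_width: 0.304
```

Request:
servo_tool(twist=[[0,0,0],[0,0,0]], xyz=[[0,0,-0.04],[0,0,0]], fingers=[0,0])

```text
time: 18.23
tool_pos: [0.5692, -0.1857, 0.0637]
tool_rot: [0.704, -0.069, 0.704, 0.069]
contact_force: [-1.8, 0.3, 5.5]
gripper_width: 0.305
```

```bash
python3 s.py
```

```text
18.225 [ 569.18 -185.68   63.68] [-2.e-04  0.e+00 -1.e+00] [-1.81  0.34  5.5 ] [ 0.071  0.523 -0.051]
```

Request:
servo_tool(twist=[[0,0,0],[0,0,0]], xyz=[[0,0,-0.02],[0,0,0]], fingers=[0,0])

```text
time: 18.48
tool_pos: [0.5692, -0.1857, 0.0636]
tool_rot: [0.704, -0.069, 0.704, 0.069]
contact_force: [-0.9, 0.7, 5.8]
gripper_width: 0.308
```

Request:
servo_tool(twist=[[0,0,0],[0,0,0]], xyz=[[0,0,-0.02],[0,0,0]], fingers=[0,0])

```text
time: 18.73
tool_pos: [0.5692, -0.1857, 0.0636]
tool_rot: [0.704, -0.069, 0.704, 0.069]
contact_force: [-2.3, 1.0, 7.8]
gripper_width: 0.305
```

Request:
servo_tool(twist=[[0,0,0],[0,0,0]], xyz=[[0,0,-0.03],[0,0,0]], fingers=[0,0])

```text
time: 18.98
tool_pos: [0.5693, -0.1857, 0.0635]
tool_rot: [0.704, -0.069, 0.704, 0.069]
contact_force: [-2.7, 1.8, 7.4]
gripper_width: 0.302
```

Request:
servo_tool(twist=[[0,0,0],[0,0,0]], xyz=[[0,0,-0.02],[0,0,0]], fingers=[0,0])

```text
time: 19.23
tool_pos: [0.5693, -0.1857, 0.0634]
tool_rot: [0.704, -0.069, 0.704, 0.069]
contact_force: [-2.3, 0.5, 8.3]
gripper_width: 0.308
```

Request:
servo_tool(twist=[[0,0,0],[0,0,0]], xyz=[[0,0,-0.05],[0,0,0]], fingers=[0,0])

```text
time: 19.48
tool_pos: [0.5694, -0.1857, 0.0633]
tool_rot: [0.704, -0.069, 0.704, 0.069]
contact_force: [-3.3, 0.6, 9.8]
gripper_width: 0.307
```

Request:
servo_tool(twist=[[0,0,0],[0,0,0]], xyz=[[0,0,-0.03],[0,0,0]], fingers=[0,0])

```text
time: 19.73
tool_pos: [0.5695, -0.1857, 0.0632]
tool_rot: [0.704, -0.069, 0.704, 0.069]
contact_force: [-2.9, 2.3, 11.2]
gripper_width: 0.307
```

```bash
python3 s.py; python3 - <<'E'
from h import *
im=vision.grab_frame("wrist"); cv2.imwrite("pics/w11.png",im[:,:,::-1])
cv2.imwrite("pics/w11c.png",cv2.resize(im[120:330,180:390,::-1],None,fx=2.8,fy=2.8,interpolation=cv2.INTER_CUBIC))
E
```

```text
19.725 [ 569.47 -185.7    63.22] [ 1.e-04 -0.e+00 -1.e+00] [-2.88  2.34 11.16] [0.235 0.932 0.043]
```

View pics/w11c.png

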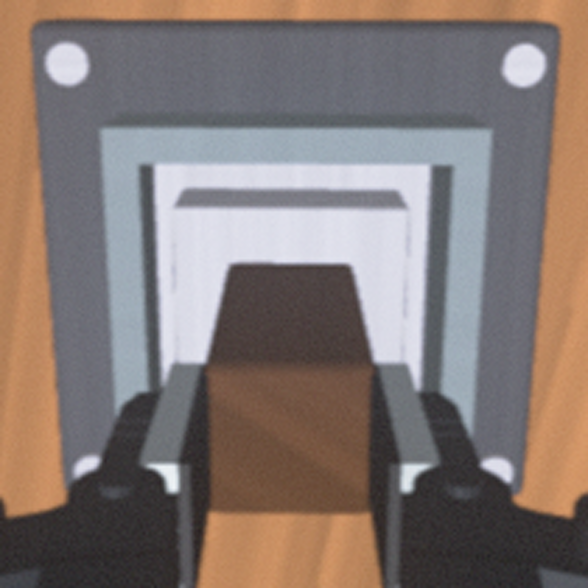

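Request:
servo_tool(twist=[[0,0,0],[0,0,0],[0,0,0],[0,0,0]], xyz=[[0,0,-0.02],[0,0,0],[0,0,0],[0,0,0]], fingers=[0,0,0,0])

```text
time: 20.27
tool_pos: [0.5695, -0.1857, 0.0632]
tool_rot: [0.704, -0.069, 0.704, 0.069]
contact_force: [-3.6, 2.4, 11.5]
gripper_width: 0.305
```

```bash
python3 s.py
```

```text
20.275 [ 569.5  -185.68   63.17] [ 1.e-04 -1.e-04 -1.e+00] [-3.55  2.39 11.46] [ 0.206  1.004 -0.011]
```

Request:
servo_tool(twist=[[0,0,0],[0,0,0],[0,0,0],[0,0,0],[0,0,0],[0,0,0],[0,0,0],[0,0,0]], xyz=[[0,0,0],[0,0,0],[0,0,0],[0,0,0],[0,0,0],[0,0,0],[0,0,0],[0,0,0]], fingers=[0,0,0,0,0,0,0,0])

```text
time: 21.28
tool_pos: [0.5695, -0.1857, 0.0632]
tool_rot: [0.704, -0.069, 0.704, 0.069]
contact_force: [-3.8, 1.6, 10.7]
gripper_width: 0.306
```

Request:
servo_tool(twist=[[0,0,0],[0,0,0],[0,0,0],[0,0,0],[0,0,0],[0,0,0]], xyz=[[0,0,0],[0,0,0],[0,0,0],[0,0,0],[0,0,0],[0,0,0]], fingers=[0,0,0,0,0,0])

```text
time: 22.02
tool_pos: [0.5695, -0.1857, 0.0632]
tool_rot: [0.704, -0.069, 0.704, 0.069]
contact_force: [-4.1, 2.1, 12.0]
gripper_width: 0.304
```

```bash
python3 s.py
```

```text
22.025 [ 569.52 -185.7    63.18] [ 2.e-04 -1.e-04 -1.e+00] [-4.05  2.11 12.02] [ 0.203  0.946 -0.027]
```

Request:
servo_tool(twist=[[0,0,0],[0,0,0],[0,0,0],[0,0,0],[0,0,0],[0,0,0],[0,0,0],[0,0,0]], xyz=[[0,0,0.2],[0,0,0.3],[0,0,0.3],[0,0,0.4],[0,0,0.5],[0,0,1.0],[0,0,2.0],[0,0,2.0]], fingers=[0,0,0,0,0,0,0,0])

```text
time: 23.02
tool_pos: [0.5692, -0.1857, 0.1301]
tool_rot: [0.704, -0.069, 0.704, 0.068]
contact_force: [0.2, 0.9, -1.3]
gripper_width: 0.303
```

Request:
servo_tool(twist=[[0,0,0],[0,0,0],[0,0,0],[0,0,0],[0,0,0],[0,0,0],[0,0,0],[0,0,0]], xyz=[[0,0,1.5],[0,2,0.3],[0,4,0],[0,5,0],[0,5,0],[0,5,0],[0,4,0],[0,2,0]], fingers=[0,0,0,0,0,0,0,0])

```text
time: 24.02
tool_pos: [0.568, 0.0871, 0.1459]
tool_rot: [0.703, -0.069, 0.704, 0.07]
contact_force: [0.4, -0.5, -3.5]
gripper_width: 0.307
```

Request:
servo_tool(twist=[[0,0,0],[0,0,0],[0,0,0]], xyz=[[0,0,0],[0,0,0],[0,0,0]], fingers=[0,0,0])

```text
time: 24.4
tool_pos: [0.5691, 0.0833, 0.1464]
tool_rot: [0.704, -0.068, 0.704, 0.068]
contact_force: [0.2, -0.4, -2.7]
gripper_width: 0.306
```

```bash
python3 s.py; python3 - <<'E'
from h import *
im=vision.grab_frame("wrist"); cv2.imwrite("pics/w12.png",im[:,:,::-1])
E
```

```text
24.4 [569.14  83.27 146.44] [-5.e-04 -2.e-04 -1.e+00] [ 0.18 -0.37 -2.75] [-0.018 -0.061 -0.031]
```

View pics/w12.png

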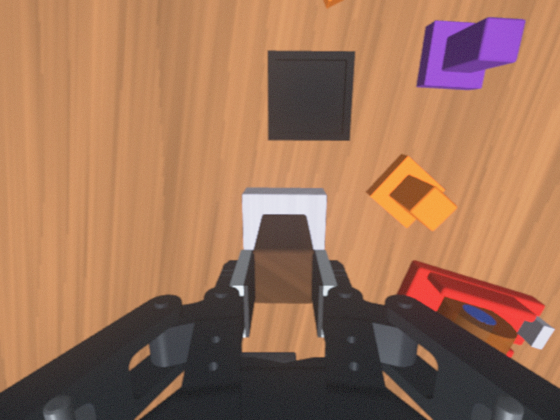

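```bash
python3 - <<'E'
from h import *
b=cv2.imread("pics/w12.png"); im=cv2.cvtColor(b,cv2.COLOR_BGR2HSV); st=manip.state(); C=cam("wrist",st)
M=np.zeros(im.shape[:2],np.uint8); s=im[35:160,255:365]; M[35:160,255:365]=s[...,2]<90
r=rect(C,M,.014); print(r)
T=Rq(st["tool_rot"]); print(np.degrees(np.arctan2(T[1,2],T[0,2])))
off=T@[0,-.0006,.0012]; tgt=np.array(r[0])/1000-off[:2]; print(tgt,(tgt-st["tool_pos"][:2])*100)
E
```

```text
((576.7863159179688, 174.4351806640625), (75.4410171508789, 76.07221984863281), 10.403789520263672)
11.030201155606903
[0.57549369 0.1747945 ] [0.63288454 9.14903281]
```

Request:
servo_tool(twist=[[0,0,-0.004],[0,0,0],[0,0,0],[0,0,0],[0,0,0],[0,0,0],[0,0,0],[0,0,0]], xyz=[[0.2,2,0],[0.2,3,0],[0.23,3,0],[0,1.15,-1],[0,0,-2.5],[0,0,-2.5],[0,0,-1],[0,0,0]], fingers=[0,0,0,0,0,0,0,0])

```text
time: 25.45
tool_pos: [0.5747, 0.1751, 0.0754]
tool_rot: [0.703, -0.067, 0.705, 0.067]
contact_force: [-0.8, 0.7, -2.7]
gripper_width: 0.307
```

Request:
servo_tool(twist=[[0,0,0],[0,0,0],[0,0,0]], xyz=[[0,0,0],[0,0,0],[0,0,0]], fingers=[0,0,0])

```text
time: 25.82
tool_pos: [0.576, 0.176, 0.0774]
tool_rot: [0.704, -0.067, 0.703, 0.067]
contact_force: [0.0, 1.0, -2.3]
gripper_width: 0.305
```

```bash
python3 s.py; python3 - <<'E'
from h import *
im=vision.grab_frame("wrist"); cv2.imwrite("pics/w13.png",im[:,:,::-1])
cv2.imwrite("pics/w13c.png",cv2.resize(im[120:330,180:390,::-1],None,fx=2.8,fy=2.8,interpolation=cv2.INTER_CUBIC))
E
```

```text
25.825 [575.97 175.95  77.43] [ 1.2e-03  4.0e-04 -1.0e+00] [ 0.04  1.03 -2.31] [-0.002 -0.026 -0.021]
```

View pics/w13c.png

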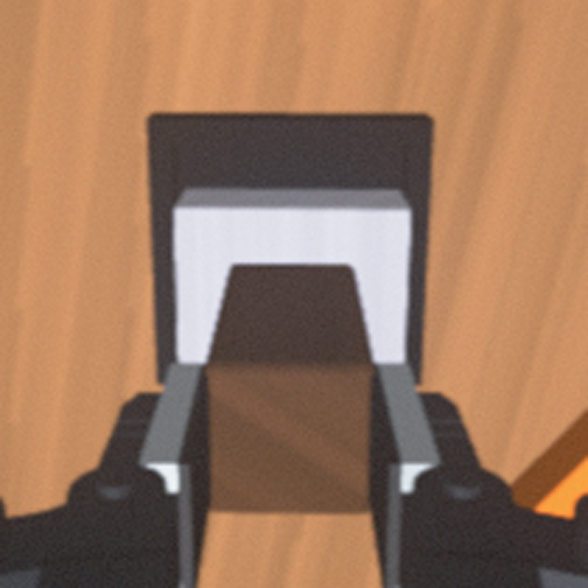

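```bash
python3 - <<'E'
from h import *
st=manip.state(); C=cam("wrist",st); T=Rq(st["tool_rot"]);p=st["tool_pos"]
def tool(uv,z): return ((back(C,uv,z)-p)@T*1000).round(2)
f=lambda a,b:[180+a/2.8,120+b/2.8]
print("dock back",tool([f(147,114),f(434,114)],.014), tool([f(159,382),f(419,382)],.014))
print("base bot back",tool([f(187,189.5),f(403,189.5)],p[2]-.0307))
print(T[:,1:],np.degrees(np.arctan2(T[1,2],T[0,2])))
E
```

```text
dock back [[ 63.17  38.47 -37.94]
 [ 63.23  38.49  39.35]] [[ 63.16 -39.85 -37.77]
 [ 63.22 -39.86  38.46]]
base bot back [[ 30.68  24.69 -24.09]
 [ 30.73  24.7   27.5 ]]
[[-1.88994849e-01  9.81977756e-01]
 [ 9.81978069e-01  1.88994671e-01]
 [ 1.37502827e-04  8.37470671e-04]] 10.894124036167787
```

Request:
servo_tool(twist=[[-0.0004,0.0012,0],[0,0,0],[0,0,0],[0,0,0],[0,0,0],[0,0,0],[0,0,0],[0,0,0]], xyz=[[-0.09,-0.02,-0.5],[0,0,-0.9],[0,0,-0.9],[0,0,-0.8],[0,0,-0.4],[0,0,0],[0,0,0],[0,0,0]], fingers=[0,0,0,0,0,0,0,0])

```text
time: 26.88
tool_pos: [0.5749, 0.1757, 0.042]
tool_rot: [0.704, -0.067, 0.704, 0.067]
contact_force: [-0.2, 0.3, -2.6]
gripper_width: 0.309
```

```bash
python3 s.py; python3 - <<'E'
from h import *
im=vision.grab_frame("wrist"); cv2.imwrite("pics/w14.png",im[:,:,::-1])
cv2.imwrite("pics/w14c.png",cv2.resize(im[120:330,180:390,::-1],None,fx=2.8,fy=2.8,interpolation=cv2.INTER_CUBIC))
E
```

```text
26.875 [574.91 175.73  42.05] [-6.e-04 -1.e-04 -1.e+00] [-0.22  0.28 -2.57] [-0.025  0.019 -0.035]
```

View pics/w14c.png

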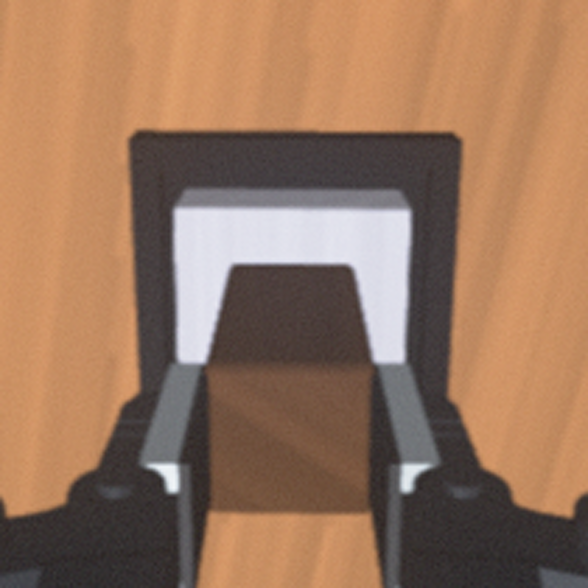

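Bottom edge is below the wall tops and centred between the walls. I'll lower the last 4 mm.

Request:
servo_tool(twist=[[0,0,0],[0,0,0],[0,0,0],[0,0,0]], xyz=[[0,0,-0.15],[0,0,-0.15],[0,0,-0.1],[0,0,0]], fingers=[0,0,0,0])

```text
time: 27.42
tool_pos: [0.5745, 0.1756, 0.0376]
tool_rot: [0.703, -0.067, 0.705, 0.067]
contact_force: [0.0, 1.2, -1.0]
gripper_width: 0.302
```

Request:
servo_tool(twist=[[0,0,0],[0,0,0]], xyz=[[0,0,-0.03],[0,0,0]], fingers=[0,0])

```text
time: 27.68
tool_pos: [0.5746, 0.1757, 0.0376]
tool_rot: [0.703, -0.067, 0.704, 0.067]
contact_force: [-0.8, 0.0, 1.9]
gripper_width: 0.308
```

```bash
python3 s.py
```

```text
27.675 [574.62 175.68  37.62] [-1.4e-03 -3.0e-04 -1.0e+00] [-0.75  0.03  1.85] [-0.058  0.43   0.031]
```

Seated. I'll open, then retreat upward.

Request:
servo_tool(twist=[[0,0,0],[0,0,0],[0,0,0],[0,0,0],[0,0,0],[0,0,0],[0,0,0],[0,0,0]], xyz=[[0,0,0],[0,0,0],[0,0,0],[0,0,0],[0,0,0],[0,0,0],[0,0,0],[0,0,0]], fingers=[0.4,0.6,0.8,0.9,0.9,0.9,0.9,0.9])

```text
time: 28.68
tool_pos: [0.5745, 0.1756, 0.0372]
tool_rot: [0.703, -0.067, 0.704, 0.067]
contact_force: [0.5, -1.1, -0.5]
gripper_width: 0.902
```

```bash
python3 s.py; python3 - <<'E'
from h import *
im=vision.grab_frame("wrist"); cv2.imwrite("pics/w15.png",im[:,:,::-1])
E
```

```text
28.675 [574.51 175.65  37.22] [-1.5e-03 -3.0e-04 -1.0e+00] [ 0.5  -1.08 -0.52] [0.055 0.024 0.02 ]
```

View pics/w15.png

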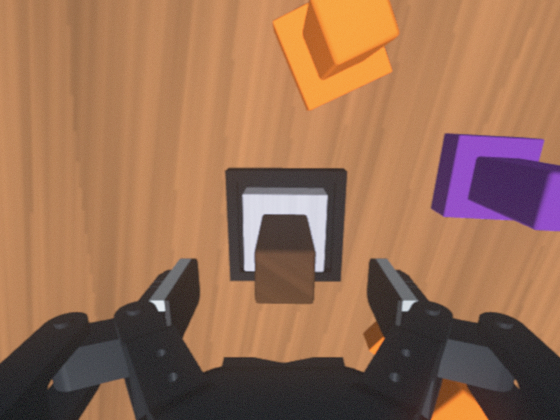

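The tamper stands centred in the dock at (285,230), clear of both fingers. I'll retreat up and away.

Request:
servo_tool(twist=[[0,0,0],[0,0,0],[0,0,0],[0,0,0],[0,0,0],[0,0,0],[0,0,0],[0,0,0]], xyz=[[0,0,1.0],[0,0,2.5],[0,0,3.0],[0,0,3.5],[0,0,3.5],[0,0,3.0],[0,0,2.0],[0,0,0]], fingers=[0.9,0.9,0.9,0.9,0.9,0.9,0.9,0.9])

```text
time: 29.72
tool_pos: [0.5756, 0.1759, 0.2246]
tool_rot: [0.705, -0.067, 0.703, 0.067]
contact_force: [0.3, 0.1, 0.3]
gripper_width: 0.904
```

Request:
servo_tool(twist=[[0,0,0],[0,0,0],[0,0,0],[0,0,0],[0,0,0],[0,0,0],[0,0,0],[0,0,0]], xyz=[[-1,-3,0],[-1,-4,0],[-1,-4,0],[-1,-3,0],[0,-1,0],[0,0,0],[0,0,0],[0,0,0]], fingers=[0.9,0.9,0.9,0.9,0.9,0.9,0.9,0.9])

```text
time: 30.72
tool_pos: [0.5346, 0.0265, 0.222]
tool_rot: [0.703, -0.068, 0.705, 0.068]
contact_force: [-0.3, -0.4, 0.1]
gripper_width: 0.896
```

```bash
python3 s.py; python3 - <<'E'
from h import *
a=vision.grab_frame("scene"); cv2.imwrite("pics/s16.png",a[:,:,::-1])
b=vision.grab_frame("top"); 
g=lambda i,x,y,w,h: cv2.resize(i[y:y+h,x:x+w,::-1],(400,300),interpolation=cv2.INTER_CUBIC)
cv2.imwrite("pics/f.png",np.vstack([np.hstack([g(a,270,215,120,90),g(a,220,115,120,90)]),np.hstack([g(b,165,195,120,90),g(b,300,200,120,90)])]))
E
```

```text
30.725 [534.63  26.52 222.  ] [-1.8e-03 -1.0e-04 -1.0e+00] [-0.33 -0.4   0.12] [0.023 0.045 0.013]
```

View pics/s16.png

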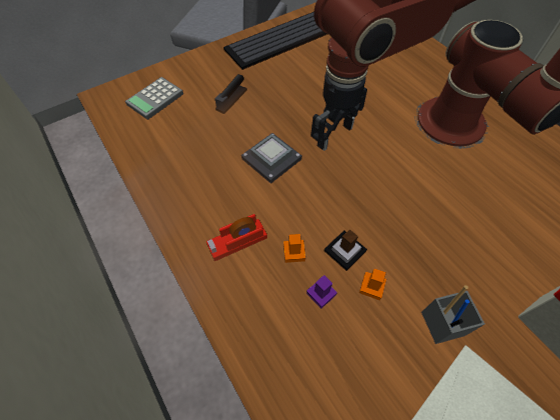

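View pics/f.png

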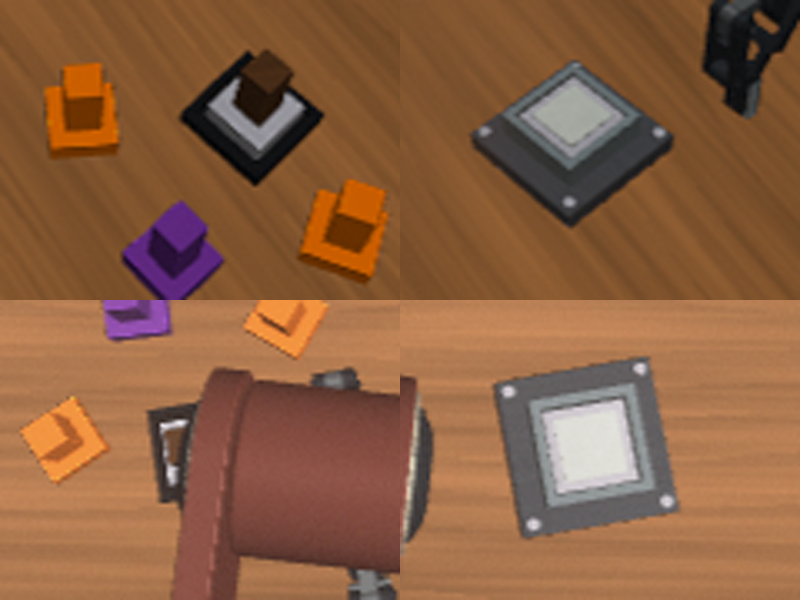

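The tamper stands in the dock at scene pixel (346,248). The plate has sprung back flush at (272,150), and the other things stand where they were.

```bash
python3 -c "
from plant import job; print(job.job_done())"
```

```text
the job is handed in; nothing more can be done
None
```

I took the wood and steel tamper from its dock, pressed the badge until the plate bottomed, and put the tamper back standing in the dock. I handed the job in at about 31 s of the 61 s allowed.

- **Press:** the plate sank about 12 to 13 mm before the force rose steeply. I then held it for about 2.4 s at roughly 14 to 15 N on the badge, with tool tilt under 0.5 mrad and the tamper within about 1 mm of the badge centre. That force is the reading corrected for the tamper's weight; noise was about ±0.7 N, and 2 to 4 N of side force showed during the hold.
- **Last checks:** in the final pictures the tamper stands in the dock and the plate has sprung back flush. The look-alikes and bystanders look unmoved, and the gripper is clear of everything with about zero force. The arm hid part of the dock from the top camera, so the tamper's final place rests on the scene view and the wrist view just after letting go.
- **Disagreements:** the top and wrist cameras differed by 2 to 4 mm on the dock and about 2 mm on the die. I centred the tamper by its position relative to the badge and the dock in the wrist view.

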